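# Smooth shut the lids of a weekly pill organiser

### The arm

A 6-joint arm with a two-finger parallel gripper is mounted at the origin on the work surface. World frame = base frame: x ahead of the robot, y to its left, z up, the work surface at z = 0. Lengths are in mm, angles in degrees, forces in N, time in s.
With the tool pointing down it reaches from about 350 to 850 mm from the base axis. Payload 8.1 kg.
Tool frame: the origin (TCP) lies midway between the tips of the shut fingers; the grasp point (between the pads) lies 19 mm behind it; z points along the fingers, y is the line along which they close (so a half turn about z gives the same grasp; the last joint's range is limited). The gripper opens to 85 mm and grips with 20 to 120 N. Pads are 22 mm wide; open, the fingers measure 114 mm over their backs; the gripper's body (76 mm by 85 mm) begins 54 mm behind the grasp point. The pads swing forward as they close: fully open they stand 13 mm farther back than shut.
Start: joints at [65.638, 7.471, 85.268, -0, 87.261, -4.893], TCP at [199.958, 565.705, 231.292] pointing down, gripper open.
Joint ranges: [-169.43, 169.43], [-51.17, 129.36], [1.28, 143.12], [-76.62, 256.62], [0, 156.53], [-152.29, 152.29]. Speed limits (degrees/s): [136.94, 136.94, 159.86, 180, 180, 180].

### API

Orientations are given as [roll, pitch, yaw] about the fixed x, y, z axes, in that order (R = Rz(yaw) Ry(pitch) Rx(roll)).
In Python, from bench import r gives the robot as it stands. The module is installed in compiled form; this text tells all that it offers.
- The arm moves only by the tool jog_arm, never from a script. Its argument "rows" is a list of rows, each a list of 2 entries, a list of its own where there are three numbers: the shift along the tool's x, y, z in mm, then the turn, a rotation vector about the tool's x, y, z in rad. A call has 1 to 10 rows; each row is the pose to reach, as a shift and turn from the pose commanded when the call began, along the tool's axes at that moment; what a row does not reach only later rows make up. A row lasts 1/10 s, in which the tool goes at most 50 mm and 8.59 degrees, less where a joint would pass 70% of its speed; a pose out of reach is approached as far as the arm can. A call with a gripper value outside its range is refused whole. "grip" is the finger opening in mm, from 0 to 85.4, set as the call begins (left out, the last holds). The fingers move at their own pace and stop on an object; "force" is the grip in N (left out, the last holds). Time passes only in rows, so rows that repeat a pose let the fingers close. It gives the time, the measured TCP pose, the force, the opening and the grip force at its end, in the units of the state.
- r.sense(): the state, without advancing time (a new reading comes with each control period).
- r.snapshot(name): name is "scene" or "top" or "wrist"; returns (picture, depth): 480x640x3 uint8, blue, green, red; 480x640 float32, mm along the optical axis (not along the pixel's ray), 0 where there is no reading.
- r.camera_params(name): a dict with "fx", "fy", "cx", "cy" (pixels), "pose" (4x4, takes a point from camera to world coordinates); the wrist camera has in their place "tool_from_camera" (4x4, takes a point from camera to tool coordinates, whose origin is the TCP and whose axes are the flange's). Camera axes: x right, y down, z forward; pixel columns grow to the right and rows downward; lengths in mm; the calibration is good to about 2 mm. The wrist camera is an equidistant fisheye: a pixel r from the principal point sees the ray r / f radians off the axis. A picture is of the moment at which its call begins: read the wrist's pose just before it. camera_params takes no time and is no camera call.
- r.hand_in(): hands the job in; it is judged then, once.
The state is a dict: "time": time; "joint_pos": joint angles; "qd": joint speeds; "joint_efforts": joint torques, N m; "tool_pos": TCP position; "tcp_rot": TCP orientation; "ft_force": force on the tool from outside, world axes, zero at the start; "wrist_torque": the same for the moment, N m; "finger_gap": finger opening in mm; "grip_force": force on a finger pad.
Only numpy, scipy, OpenCV 4.12 (cv2) and the standard library are available. Lean on these libraries where they do the work, as an engineer would, in place of code of your own. Each camera call takes 0.05 s, during which the arm holds its last target. There are 200 camera calls.

### The job

Close the weekly pill organiser where it lies: starting at the end with the hanging ring, run the fingertips lightly along the row so that its seven raised lids are pressed fully shut one after another, from the ring end to the plain end. Do not pick the organiser up, shove it about or bear down hard on it, leave the other things on the table undisturbed, and finish with the hand clear.

Things in the scene. Friction and masses are not known exactly. Their poses are not given: they have to be found in the camera images.
- organiser: Weekly pill organiser: loose blue plastic box 232 x 46 x 24 mm, about 0.35 kg, seven white lids in a row on top, a flat hanging ring (8 mm thick, sticking out 40 mm) at one short end. Upright on the table (z = 0), at any yaw; slides if pushed hard sideways. Origin: centre of the box's underside. x axis along the row from ring end (-x) to plain end (+x), y across, z up.
- row_start (a point): Where the row begins, at the ring end: on the hinge line of lid 1, mid-width, level with the top of a shut lid, 27 mm above the table. Origin x = -112 mm in the organiser's frame; axes as the organiser's.
- row_end (a point): Where the row ends, at the plain end, mid-width, same level: just past the free edge of lid 7 when shut, 224 mm from row_start. A stroke from row_start to row_end wipes the lids down; a stroke the other way jams under their free edges.
- lid1 (a joint): Lid 1, counted from the ring end: stiff plate 30 x 42 x 3 mm. Hinge across the row, 0 mm past row_start, on the lid's ring-side edge; the free edge, 31 mm further on towards the plain end, stands up (at most 50 mm above the table). 0 = shut flat, grows as it opens; starts at 0.35 to 0.75 rad. Light friction hinge (0.006 N m), stays where left, no spring.
- lid2 (a joint): Lid 2, counted from the ring end: stiff plate 30 x 42 x 3 mm. Hinge across the row, 32 mm past row_start, on the lid's ring-side edge; the free edge, 31 mm further on towards the plain end, stands up (at most 50 mm above the table). 0 = shut flat, grows as it opens; starts at 0.35 to 0.75 rad. Light friction hinge (0.006 N m), stays where left, no spring.
- lid3 (a joint): Lid 3, counted from the ring end: stiff plate 30 x 42 x 3 mm. Hinge across the row, 64 mm past row_start, on the lid's ring-side edge; the free edge, 31 mm further on towards the plain end, stands up (at most 50 mm above the table). 0 = shut flat, grows as it opens; starts at 0.35 to 0.75 rad. Light friction hinge (0.006 N m), stays where left, no spring.
- lid4 (a joint): Lid 4, counted from the ring end: stiff plate 30 x 42 x 3 mm. Hinge across the row, 96 mm past row_start, on the lid's ring-side edge; the free edge, 31 mm further on towards the plain end, stands up (at most 50 mm above the table). 0 = shut flat, grows as it opens; starts at 0.35 to 0.75 rad. Light friction hinge (0.006 N m), stays where left, no spring.
- lid5 (a joint): Lid 5, counted from the ring end: stiff plate 30 x 42 x 3 mm. Hinge across the row, 128 mm past row_start, on the lid's ring-side edge; the free edge, 31 mm further on towards the plain end, stands up (at most 50 mm above the table). 0 = shut flat, grows as it opens; starts at 0.35 to 0.75 rad. Light friction hinge (0.006 N m), stays where left, no spring.
- lid6 (a joint): Lid 6, counted from the ring end: stiff plate 30 x 42 x 3 mm. Hinge across the row, 160 mm past row_start, on the lid's ring-side edge; the free edge, 31 mm further on towards the plain end, stands up (at most 50 mm above the table). 0 = shut flat, grows as it opens; starts at 0.35 to 0.75 rad. Light friction hinge (0.006 N m), stays where left, no spring.
- lid7 (a joint): Lid 7, counted from the ring end: stiff plate 30 x 42 x 3 mm. Hinge across the row, 192 mm past row_start, on the lid's ring-side edge; the free edge, 31 mm further on towards the plain end, stands up (at most 50 mm above the table). 0 = shut flat, grows as it opens; starts at 0.35 to 0.75 rad. Light friction hinge (0.006 N m), stays where left, no spring.
- soap: Bystander: loose bar of soap, 80 x 52 x 28 mm, beside the organiser. Origin: centre of its underside.
- jar: Bystander: loose squat cream jar, 52 mm across, 45 mm tall, beside the organiser. Origin: centre of its underside.
- dropper: Bystander: loose small amber bottle, 42 mm across, 110 mm tall, off to one side. Origin: centre of its underside.
- lotion: Bystander: loose blue lotion bottle, 60 mm across, 170 mm tall, off to one side. Origin: centre of its underside.

How it is judged:
By the outcome, as a careful person would: the job done as asked, in the order asked, and still so for the second after the job is handed in, with the robot touching nothing.
It also fails if it takes over 43 s, if anything falls off the work surface, if the arm or the gripper's body presses on something with over 40 N, if the wrist force passes 120 N, or if a joint passes its speed limit or range.

## Working session

There is one attempt and no reset: what is moved stays moved. The work goes in short steps, Python scripts to look and compute and a tool call to move; the robot and the scene stay as the last step left them, time stands still between calls to the robot, and variables do not carry over. Pictures are saved under pics/ and viewed, at most 10 in all, crops included, and the job is handed in when it is done.

Besides the shell and the picture viewer there is one more tool, called after "Emit:" by a JSON object that holds its "method" and its "body". jog_arm: Moves the arm, as the interface text tells. Its arguments: {"type":"object","properties":{"rows":{"type":"array"},"grip":{"type":"number"},"force":{"type":"number"}},"required":["rows"]}

```bash
mkdir -p pics
python3 - <<'E'
from bench import r
import cv2,numpy as np
s=r.sense(); print(s)
for n in("top","scene"):
    p,d=r.snapshot(n); cv2.imwrite(f"pics/{n}0.png",p); np.save(f"{n}0.npy",d)
    c=r.camera_params(n); print(n,c)
print(r.camera_params("wrist"))
E
```

```text
{'time': 0.0, 'joint_pos': array([ 6.56379822e+01,  7.51510809e+00,  8.53310751e+01,  2.31883361e-03,
        8.72619029e+01, -4.89329505e+00]), 'qd': array([-0.02880964,  0.04951796, -0.09959008, -0.04998971, -0.0432718 ,
        0.01142694]), 'joint_efforts': array([ 1.49348639e-04, -5.69411445e+01, -5.00545621e+01, -2.68826761e-04,
        1.48049660e-02,  3.95388469e-07]), 'tool_pos': array([199.70913768, 565.19003165, 230.22723003]), 'tcp_rot': array([-1.79892505e+02, -1.15273041e-02,  1.60531153e+02]), 'ft_force': array([-0.28843709, -0.45223718, -0.69005828]), 'wrist_torque': array([ 0.01173658,  0.01146772, -0.05352237]), 'grip_force': 0.0, 'finger_gap': 85.1700506328842}
top {'fx': 538.2995365015892, 'fy': 538.2995365015892, 'cx': 327.5104978499263, 'cy': 242.31652470449188, 'pose': array([[ 8.20074030e-03, -9.95552374e-01,  9.38521060e-02,
         4.85586805e+02],
       [-9.99943651e-01, -8.79706086e-03, -5.94186589e-03,
        -8.80820238e+00],
       [ 6.74106138e-03, -9.37980899e-02, -9.95568419e-01,
         1.17095261e+03],
       [ 0.00000000e+00,  0.00000000e+00, 
[... 265 characters left out ...]
1, -5.55340872e-01,  5.04065077e-01,
        -6.05246872e+02],
       [-2.02035342e-02, -6.85045649e-01, -7.28219936e-01,
         9.37375011e+02],
       [ 0.00000000e+00,  0.00000000e+00,  0.00000000e+00,
         1.00000000e+00]])}
{'fx': 371.64829954431775, 'fy': 371.64829954431775, 'cx': 316.41343589532795, 'cy': 243.6715468455254, 'tool_from_camera': array([[ 4.81449345e-04, -9.61120074e-01, -2.76130351e-01,
         7.03471162e+01],
       [ 9.99999851e-01,  3.91351462e-04,  3.81390622e-04,
        -9.42773322e-01],
       [-2.58498166e-04, -2.76130493e-01,  9.61120119e-01,
        -1.43154389e+02],
       [ 0.00000000e+00,  0.00000000e+00,  0.00000000e+00,
         1.00000000e+00]])}
```

View pics/top0.png

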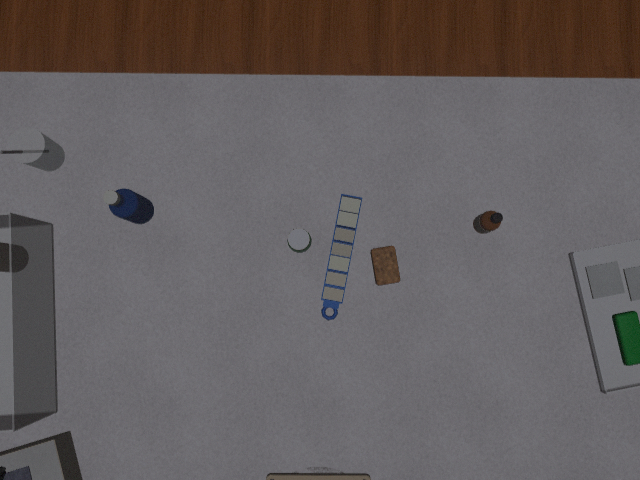

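```bash
cat > h.py <<'E'
import numpy as np
def rayz(c,u,v,z):
    P=c["pose"]; d=P[:3,:3]@np.array([(u-c["cx"])/c["fx"],(v-c["cy"])/c["fy"],1])
    return P[:3,3]+d*(z-P[2,3])/d[2]
def pts(c,d,x0,x1,y0,y1):
    v,u=np.mgrid[y0:y1,x0:x1]; z=d[y0:y1,x0:x1]
    p=np.stack([(u-c["cx"])/c["fx"]*z,(v-c["cy"])/c["fy"]*z,z],-1)
    return p@c["pose"][:3,:3].T+c["pose"][:3,3]
E
python3 - <<'E'
from bench import r
import cv2,numpy as np
from h import *
p=cv2.imread("pics/top0.png"); d=np.load("top0.npy"); c=r.camera_params("top")
cv2.imwrite("pics/top1.png",cv2.resize(p[180:330,280:410],None,fx=4,fy=4,interpolation=cv2.INTER_CUBIC))
P=pts(c,d,280,410,180,330)
print("table z",np.median(P[...,2][:10]))
hs=cv2.cvtColor(p[180:330,280:410],cv2.COLOR_BGR2HSV)
print([P[...,2][v-180,int(342+(v-250)*-0.176)-280].round(0) for v in range(196,318,3)])
E
```

```text
table z 1.0914833973741906
[np.float64(26.0), np.float64(40.0), np.float64(34.0), np.float64(31.0), np.float64(27.0), np.float64(27.0), np.float64(37.0), np.float64(33.0), np.float64(32.0), np.float64(29.0), np.float64(28.0), np.float64(51.0), np.float64(45.0), np.float64(37.0), np.float64(34.0), np.float64(19.0), np.float64(48.0), np.float64(44.0), np.float64(36.0), np.float64(34.0), np.float64(20.0), np.float64(37.0), np.float64(34.0), np.float64(33.0), np.float64(31.0), np.float64(24.0), np.float64(45.0), np.float64(40.0), np.float64(35.0), np.float64(28.0), np.float64(26.0), np.float64(47.0), np.float64(39.0), np.float64(39.0), np.float64(29.0), np.float64(27.0), np.float64(9.0), np.float64(11.0), np.float64(2.0), np.float64(2.0), np.float64(10.0)]
```

View pics/top1.png

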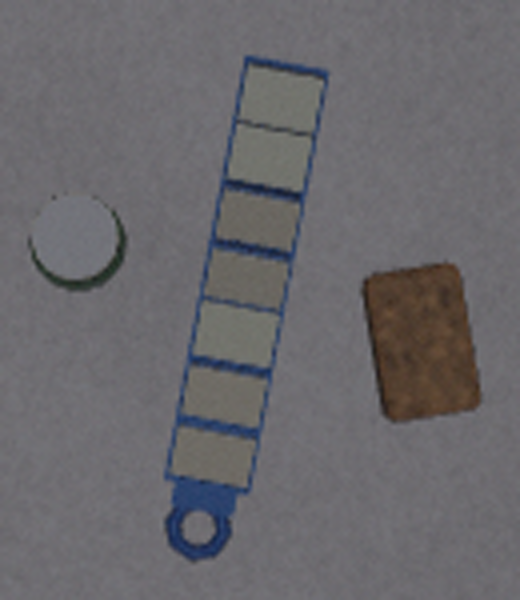

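View pics/scene0.png

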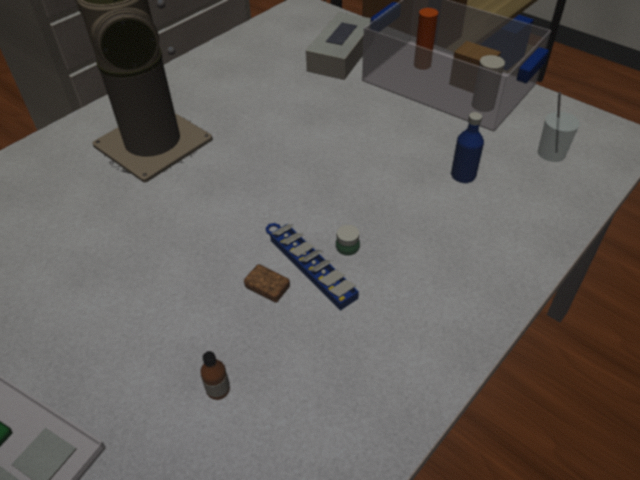

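```bash
cat > est.py <<'E'
from bench import r
from h import *
c=r.camera_params("top")
C=[rayz(c,u,v,24)[:2] for u,v in((341.5,194.25),(362,198),(342.25,303),(321.25,299.5))]
pl=(C[0]+C[1])/2; ri=(C[2]+C[3])/2; L=np.linalg.norm(pl-ri)
e=(pl-ri)/L; yaw=np.degrees(np.arctan2(e[1],e[0])); o=(pl+ri)/2
print("L",L,"W",np.linalg.norm(C[0]-C[1]),np.linalg.norm(C[2]-C[3]),"yaw",yaw,"o",o)
print("start",o-112*e,"end",o+112*e)
E
python3 - <<'E'
import est,cv2
from bench import r
from h import *
# cross-check: project the box's top corners to the scene camera
c=r.camera_params("scene"); p=cv2.imread("pics/scene0.png")
e=est.e; n=np.array([-e[1],e[0]])
for k,(a,b) in enumerate(((-116,-23),(-116,23),(116,23),(116,-23))):
    X=np.append(est.o+a*e+b*n,24); q=c["pose"][:3,:3].T@(X-c["pose"][:3,3]); u=c["fx"]*q[0]/q[2]+c["cx"]; v=c["fy"]*q[1]/q[2]+c["cy"]; print(u,v)
    cv2.drawMarker(p,(round(u),round(v)),(0,0,255),0,5)
cv2.imwrite("pics/s1.png",cv2.resize(p[210:320,250:390],None,fx=5,fy=5))
s=r.sense(); print(s["tcp_rot"],s["tool_pos"])
from scipy.spatial.transform import Rotation as R
A=R.from_euler("xyz",[180,0,160.53],degrees=True)
W=[*(est.o-85*e),110]
print("shift",A.inv().apply(np.array(W)-[199.96,565.7,231.3]),"turn", (A.inv()*R.from_euler("xyz",[180,0,180+est.yaw],degrees=True)).as_rotvec())
E
```

```text
L 229.68883206190583 W 44.968040160089025 45.092528897426945 yaw -10.40520608751333 o [581.34983806 -46.40100625]
start [471.19167087 -26.17285255] end [691.50800524 -66.62915994]
268.9974406671096 231.8372007842652
286.7527116686654 221.8059316287056
358.1453957820736 289.50132675428273
339.58567820697357 301.8095452581179
[-1.79902639e+02 -7.25489984e-03  1.60529927e+02] [199.78053417 565.22712392 230.3071342 ]
shift [-479.66345201 -463.36828543  121.3       ] turn [-2.46776325e-32  1.93751982e-17 -1.58210500e-01]
```

View pics/s1.png

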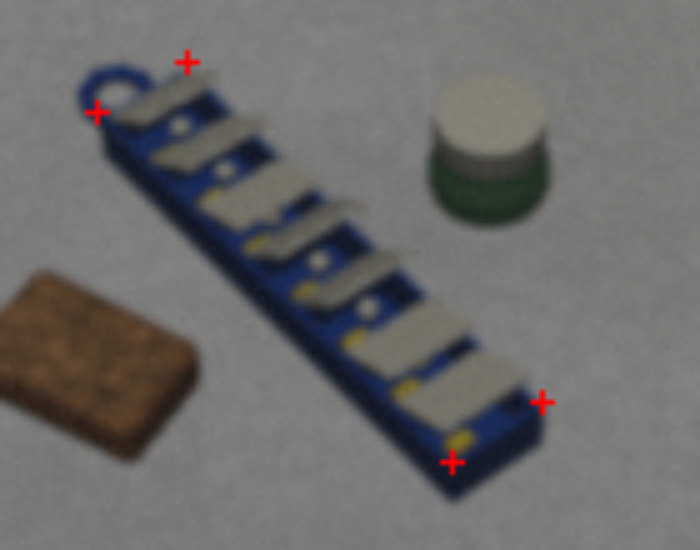

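Emit:
{"method": "jog_arm", "body": {"rows": [[[-34, -33, 0], [0, 0, -0.02]], [[-68, -66, 0], [0, 0, -0.04]], [[-102, -99, 0], [0, 0, -0.06]], [[-136, -132, 0], [0, 0, -0.08]], [[-170, -165, 0], [0, 0, -0.1]], [[-204, -198, 0], [0, 0, -0.12]], [[-238, -231, 0], [0, 0, -0.14]], [[-272, -264, 0], [0, 0, -0.158]], [[-306, -297, 0], [0, 0, -0.158]], [[-340, -330, 0], [0, 0, -0.158]]], "grip": 0}}

```text
time: 1.1
tool_pos: [410.8, 139.4, 231.1]
tcp_rot: [180.0, 0.0, 169.6]
ft_force: [-0.1, 0.5, 1.0]
finger_gap: 0.1
grip_force: 0.0
```

Run:
```python
import est
from bench import r
from h import *
s=r.sense(); print(s)
from scipy.spatial.transform import Rotation as R
A=R.from_euler("xyz",s["tcp_rot"],degrees=True)
W=np.array([*(est.o-60*est.e),181])
print(A.inv().apply(W-s["tool_pos"]),(A.inv()*R.from_euler("xyz",[180,0,180+est.yaw],degrees=True)).as_rotvec())
```

```text
L 229.68883206190583 W 44.968040160089025 45.092528897426945 yaw -10.40520608751333 o [581.34983806 -46.40100625]
start [471.19167087 -26.17285255] end [691.50800524 -66.62915994]
{'time': 1.1, 'joint_pos': array([ 1.19644720e+01, -1.92348033e+01,  1.10173257e+02,  3.21422109e-03,
        8.90566673e+01, -6.76311792e+01]), 'qd': array([-6.21551995e+01,  7.09201841e+00, -5.56311182e+00,  5.43213417e-02,
       -1.77711062e+00, -6.14042071e+01]), 'joint_efforts': array([  6.67736739, -34.98518229, -48.84292245,  -0.13597875,
         0.60606262,   2.20980652]), 'tool_pos': array([410.77576851, 139.40476478, 231.13998966]), 'tcp_rot': array([1.79995171e+02, 3.28850967e-03, 1.69595598e+02]), 'ft_force': array([-0.14349211,  0.48151717,  0.97519781]), 'wrist_torque': array([-0.00093044, -0.00077932,  0.0498634 ]), 'grip_force': 0.0, 'finger_gap': 0.1281333969270198}
[-141.32208325 -151.94928731   50.13529556] [8.42758478e-05 5.73947296e-05 1.40407254e-05]
```

Emit:
{"method": "jog_arm", "body": {"rows": [[[-33, -35, 10], [0, 0, 0]], [[-66, -71, 20], [0, 0, 0]], [[-100, -107, 30], [0, 0, 0]], [[-125, -135, 42], [0, 0, 0]], [[-141, -153, 50], [0, 0, 0]], [[-141, -153, 50], [0, 0, 0]], [[-141, -153, 50], [0, 0, 0]], [[-141, -153, 50], [0, 0, 0]]]}}

```text
time: 1.9
tool_pos: [521.2, -33.8, 181.5]
tcp_rot: [180.0, -0.0, 169.6]
ft_force: [0.5, 0.6, -0.6]
finger_gap: -0.1
grip_force: 0.0
```

Run:
```python
from bench import r
import cv2,numpy as np,pickle
s=r.sense(); p,d=r.snapshot("wrist"); print(s["tool_pos"],s["tcp_rot"],s["ft_force"])
cv2.imwrite("pics/w0.png",p); pickle.dump((s,d),open("w0.pkl","wb"))
```

```text
[521.24714652 -33.84775722 181.50860028] [ 1.79981609e+02 -6.69367282e-03  1.69624648e+02] [ 0.45188061  0.64400588 -0.59831991]
```

View pics/w0.png

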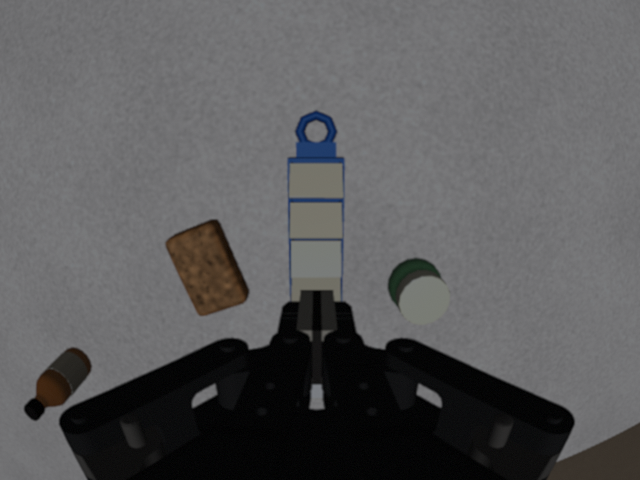

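Run:
```python
import est,pickle
from bench import r
from h import *
from scipy.spatial.transform import Rotation as R
s,d=pickle.load(open("w0.pkl","rb")); c=r.camera_params("wrist"); T=c["tool_from_camera"]
A=R.from_euler("xyz",s["tcp_rot"],degrees=True).as_matrix()
def w(u,v,z):
    a=np.array([u-c["cx"],v-c["cy"]])/c["fx"]; t=np.hypot(*a)
    ray=A@T[:3,:3]@np.array([*(np.sin(t)*a/t),np.cos(t)]); o=s["tool_pos"]+A@T[:3,3]
    return o+ray*(z-o[2])/ray[2]
e=est.e;n=np.array([-e[1],e[0]])
for u,v,z in((288,157,24),(344,157,24),(290,290,24),(342.5,290,24),(316,157,24),(316,112,8)):
    P=w(u,v,z)[:2]-est.o; print(u,v,"along",P@e,"across",P@n)
a=s["tool_pos"][:2]-est.o; print("tcp",a@e,a@n)
```

```text
L 229.68883206190583 W 44.968040160089025 45.092528897426945 yaw -10.40520608751333 o [581.34983806 -46.40100625]
start [471.19167087 -26.17285255] end [691.50800524 -66.62915994]
288 157 along -117.98490065738082 across -22.133189692555487
344 157 along -118.02085438208735 across 22.893082772092765
290 290 along -3.0996380235181116 across -22.395577665291366
342.5 290 along -3.134986051623189 across 23.764542297765193
316 157 along -117.87107104798218 across 0.3808095515449955
316 112 along -155.52472028302975 across 0.3392938714017086
tcp -61.381530300500856 1.4917537795120364
```

Emit:
{"method": "jog_arm", "body": {"rows": [[[17, -1, 30], [0, 0, 0]], [[34, -1, 60], [0, 0, 0]], [[45, -1, 90], [0, 0, 0]], [[50, -1, 115], [0, 0, 0]], [[50, -1, 124], [0, 0, 0]], [[50, -1, 128], [0, 0, 0]], [[50, -1, 128], [0, 0, 0]], [[50, -1, 128], [0, 0, 0]], [[50, -1, 128], [0, 0, 0]]]}}

```text
time: 2.85
tool_pos: [473.5, -26.8, 54.7]
tcp_rot: [180.0, 0.1, 169.6]
ft_force: [-0.1, 0.4, 0.1]
finger_gap: 0.1
grip_force: 0.0
```

```bash
cat > st.py <<'E'
import est
from bench import r
import numpy as np
s=r.sense(); a=s["tool_pos"][:2]-est.o; n=np.array([-est.e[1],est.e[0]])
print(s["time"],"along %.1f across %.1f z %.1f"%(a@est.e,a@n,s["tool_pos"][2]),s["ft_force"],s["tcp_rot"])
E
python3 st.py|tail -1
```

```text
2.85 along -109.6 across -0.2 z 54.7 [-0.09678625  0.39334674  0.08831022] [1.79996870e+02 1.38120470e-01 1.69585203e+02]
```

Emit:
{"method": "jog_arm", "body": {"rows": [[[-1, 0, 4], [0, 0, 0]], [[-2, 0, 8], [0, 0, 0]], [[-4, 0, 12], [0, 0, 0]], [[-6, 0, 15], [0, 0, 0]], [[-8, 0, 18], [0, 0, 0]], [[-10, 0, 20], [0, 0, 0]], [[-12, 0, 22], [0, 0, 0]], [[-14, 0, 23], [0, 0, 0]], [[-14, 0, 23.5], [0, 0, 0]], [[-14, 0, 23.5], [0, 0, 0]]]}}

```text
time: 3.85
tool_pos: [486.1, -29.2, 29.8]
tcp_rot: [-180.0, 0.0, 169.6]
ft_force: [-0.9, -0.1, -0.8]
finger_gap: 0.1
grip_force: 0.0
```

```bash
python3 st.py|tail -1
```

```text
3.85 along -96.8 across -0.3 z 29.8 [-0.94290624 -0.09109643 -0.79521972] [-1.79999798e+02  6.95258615e-03  1.69583753e+02]
```

Emit:
{"method": "jog_arm", "body": {"rows": [[[0, 0, 0.5], [0, 0, 0]], [[0, 0, 1], [0, 0, 0]], [[0, 0, 1], [0, 0, 0]], [[0, 0, 1], [0, 0, 0]]]}}

```text
time: 4.25
tool_pos: [485.9, -29.2, 28.8]
tcp_rot: [-180.0, -0.0, 169.6]
ft_force: [-0.3, 1.0, 0.1]
finger_gap: 0.2
grip_force: 0.0
```

Emit:
{"method": "jog_arm", "body": {"rows": [[[0, 0, 0.5], [0, 0, 0]], [[0, 0, 0.5], [0, 0, 0]], [[0, 0, 0.5], [0, 0, 0]]]}}

```text
time: 4.55
tool_pos: [485.9, -29.2, 28.3]
tcp_rot: [180.0, -0.0, 169.6]
ft_force: [-0.2, -0.7, -0.5]
finger_gap: 0.0
grip_force: 0.0
```

Emit:
{"method": "jog_arm", "body": {"rows": [[[0, 0, 0.5], [0, 0, 0]], [[0, 0, 0.5], [0, 0, 0]], [[0, 0, 0.5], [0, 0, 0]]]}}

```text
time: 4.85
tool_pos: [485.9, -29.2, 27.8]
tcp_rot: [-180.0, -0.0, 169.6]
ft_force: [0.8, 0.9, -0.1]
finger_gap: -0.1
grip_force: 0.0
```

Emit:
{"method": "jog_arm", "body": {"rows": [[[0, 0, 0.4], [0, 0, 0]], [[0, 0, 0.4], [0, 0, 0]], [[0, 0, 0.4], [0, 0, 0]]]}}

```text
time: 5.15
tool_pos: [486.0, -29.2, 27.4]
tcp_rot: [180.0, 0.0, 169.6]
ft_force: [0.7, -0.1, 0.3]
finger_gap: -0.3
grip_force: 0.0
```

Emit:
{"method": "jog_arm", "body": {"rows": [[[0, 0, 0.4], [0, 0, 0]], [[0, 0, 0.4], [0, 0, 0]], [[0, 0, 0.4], [0, 0, 0]]]}}

```text
time: 5.45
tool_pos: [486.0, -29.2, 27.1]
tcp_rot: [180.0, 0.0, 169.6]
ft_force: [-0.7, 0.6, 1.8]
finger_gap: 0.2
grip_force: 0.7
```

Emit:
{"method": "jog_arm", "body": {"rows": [[[0, 0, 0.3], [0, 0, 0]], [[0, 0, 0.3], [0, 0, 0]], [[0, 0, 0.3], [0, 0, 0]]]}}

```text
time: 5.75
tool_pos: [486.0, -29.2, 27.0]
tcp_rot: [-180.0, 0.0, 169.6]
ft_force: [-2.9, -0.1, 5.2]
finger_gap: -0.3
grip_force: 2.6
```

Emit:
{"method": "jog_arm", "body": {"rows": [[[0, 0, -3], [0, 0, 0]], [[-5, 0, -8], [0, 0, 0]], [[-10, 0, -13], [0, 0, 0]], [[-15, 0, -15], [0, 0, 0]], [[-20, 0, -13], [0, 0, 0]], [[-25, 0, -9], [0, 0, 0]], [[-29, 0, -5], [0, 0, 0]], [[-32, 0, -2], [0, 0, 0]], [[-32, 0, 0], [0, 0, 0]], [[-32, 0, 0], [0, 0, 0]]]}}

```text
time: 6.75
tool_pos: [517.6, -35.1, 27.0]
tcp_rot: [-180.0, -0.0, 169.6]
ft_force: [-2.6, -0.2, 5.9]
finger_gap: 0.1
grip_force: 3.0
```

```bash
python3 st.py|tail -1;python3 - <<'E'
from bench import r
import cv2,pickle
s=r.sense();p,d=r.snapshot("wrist"); cv2.imwrite("pics/w1.png",p[100:400,180:460]); p,d=r.snapshot("scene");cv2.imwrite("pics/s2.png",cv2.resize(p[160:330,220:420],None,fx=3,fy=3))
E
```

```text
6.75 along -64.7 across -0.4 z 27.0 [-2.57114406 -0.24645319  5.8986123 ] [-1.79994559e+02 -1.29924961e-02  1.69584643e+02]
```

View pics/w1.png

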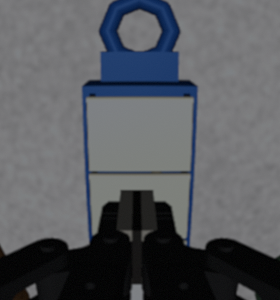

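Emit:
{"method": "jog_arm", "body": {"rows": [[[0, 0, -3], [0, 0, 0]], [[-5, 0, -8], [0, 0, 0]], [[-10, 0, -13], [0, 0, 0]], [[-15, 0, -15], [0, 0, 0]], [[-20, 0, -13], [0, 0, 0]], [[-25, 0, -9], [0, 0, 0]], [[-29, 0, -5], [0, 0, 0]], [[-32, 0, -2], [0, 0, 0]], [[-32, 0, -0.1], [0, 0, 0]], [[-32, 0, -0.1], [0, 0, 0]]]}}

```text
time: 7.85
tool_pos: [549.0, -40.8, 27.0]
tcp_rot: [-180.0, -0.0, 169.6]
ft_force: [-1.5, 0.1, 4.5]
finger_gap: -0.1
grip_force: 2.5
```

Emit:
{"method": "jog_arm", "body": {"rows": [[[0, 0, -3], [0, 0, 0]], [[-5, 0, -8], [0, 0, 0]], [[-10, 0, -13], [0, 0, 0]], [[-15, 0, -15], [0, 0, 0]], [[-20, 0, -13], [0, 0, 0]], [[-25, 0, -9], [0, 0, 0]], [[-29, 0, -5], [0, 0, 0]], [[-32, 0, -2], [0, 0, 0]], [[-32, 0, 0], [0, 0, 0]], [[-32, 0, 0], [0, 0, 0]]]}}

```text
time: 8.85
tool_pos: [580.6, -46.6, 27.1]
tcp_rot: [-180.0, -0.0, 169.6]
ft_force: [-1.9, -1.1, 4.4]
finger_gap: 0.3
grip_force: 2.4
```

```bash
python3 st.py|tail -1
```

```text
8.85 along -0.7 across -0.3 z 27.1 [-1.86085045 -1.05187497  4.4455567 ] [-1.79994817e+02 -5.11063546e-03  1.69586493e+02]
```

Emit:
{"method": "jog_arm", "body": {"rows": [[[0, 0, -3], [0, 0, 0]], [[-5, 0, -8], [0, 0, 0]], [[-10, 0, -13], [0, 0, 0]], [[-15, 0, -15], [0, 0, 0]], [[-20, 0, -13], [0, 0, 0]], [[-25, 0, -9], [0, 0, 0]], [[-29, 0, -5], [0, 0, 0]], [[-32, 0, -2], [0, 0, 0]], [[-32, 0, 0], [0, 0, 0]], [[-32, 0, 0], [0, 0, 0]]]}}

```text
time: 9.85
tool_pos: [612.0, -52.4, 27.0]
tcp_rot: [-180.0, -0.0, 169.6]
ft_force: [-1.7, 0.2, 4.2]
finger_gap: 0.2
grip_force: 2.5
```

Emit:
{"method": "jog_arm", "body": {"rows": [[[0, 0, -3], [0, 0, 0]], [[-5, 0, -8], [0, 0, 0]], [[-10, 0, -13], [0, 0, 0]], [[-15, 0, -15], [0, 0, 0]], [[-20, 0, -13], [0, 0, 0]], [[-25, 0, -9], [0, 0, 0]], [[-29, 0, -5], [0, 0, 0]], [[-32, 0, -2], [0, 0, 0]], [[-32, 0, 0], [0, 0, 0]], [[-32, 0, 0], [0, 0, 0]]]}}

```text
time: 10.85
tool_pos: [643.4, -58.2, 27.1]
tcp_rot: [-180.0, -0.0, 169.6]
ft_force: [-1.8, 0.3, 4.1]
finger_gap: -0.0
grip_force: 2.5
```

Emit:
{"method": "jog_arm", "body": {"rows": [[[0, 0, -3], [0, 0, 0]], [[-5, 0, -8], [0, 0, 0]], [[-10, 0, -13], [0, 0, 0]], [[-15, 0, -15], [0, 0, 0]], [[-20, 0, -13], [0, 0, 0]], [[-25, 0, -9], [0, 0, 0]], [[-29, 0, -5], [0, 0, 0]], [[-32, 0, -2], [0, 0, 0]], [[-32, 0, 0], [0, 0, 0]], [[-32, 0, 0], [0, 0, 0]]]}}

```text
time: 11.85
tool_pos: [674.9, -64.0, 27.1]
tcp_rot: [-180.0, -0.0, 169.6]
ft_force: [-2.9, -0.1, 6.0]
finger_gap: 0.2
grip_force: 2.5
```

```bash
python3 st.py|tail -1
```

```text
11.85 along 95.1 across -0.4 z 27.1 [-2.94428818 -0.07023398  6.01501995] [-1.79994305e+02 -1.68080811e-02  1.69586789e+02]
```

Emit:
{"method": "jog_arm", "body": {"rows": [[[0, 0, -0.3], [0, 0, 0]], [[-6, 0, -0.3], [0, 0, 0]], [[-12, 0, -0.3], [0, 0, 0]], [[-17, 0, -0.5], [0, 0, 0]], [[-18, 0, -10], [0, 0, 0]], [[-18, 0, -40], [0, 0, 0]], [[-18, 0, -80], [0, 0, 0]], [[-18, 0, -120], [0, 0, 0]], [[-18, 0, -160], [0, 0, 0]], [[-18, 0, -180], [0, 0, 0]]]}}

```text
time: 12.85
tool_pos: [694.4, -67.5, 212.8]
tcp_rot: [180.0, 0.4, 169.6]
ft_force: [0.4, -0.1, 0.1]
finger_gap: 0.1
grip_force: 0.0
```

Emit:
{"method": "jog_arm", "body": {"rows": [[[30, 40, 0], [0, 0, 0]], [[60, 80, 0], [0, 0, 0]], [[90, 120, 0], [0, 0, 0]], [[120, 160, 0], [0, 0, 0]], [[150, 200, 0], [0, 0, 0]], [[150, 240, 0], [0, 0, 0]], [[150, 250, 0], [0, 0, 0]], [[150, 250, 0], [0, 0, 0]], [[150, 250, 0], [0, 0, 0]]]}}

```text
time: 13.75
tool_pos: [590.5, 205.0, 207.0]
tcp_rot: [-180.0, 0.0, 169.6]
ft_force: [-0.9, -0.0, -0.5]
finger_gap: -0.2
grip_force: 0.0
```

Run:
```python
from bench import r
import cv2,numpy as np
from h import *
p,d=r.snapshot("top"); q,_=r.snapshot("scene")
P=pts(r.camera_params("top"),d,280,410,180,330)
print([int(P[...,2][v-180,int(342+(v-250)*-0.176)-280].round(0)) for v in range(196,318,3)])
a=cv2.resize(p[180:330,280:410],None,fx=3,fy=3); b=cv2.resize(q[210:320,250:390],None,fx=3,fy=3)
o=cv2.imread("pics/top0.png"); o=cv2.resize(o[180:330,280:410],None,fx=3,fy=3)
im=np.zeros((450,790,3),np.uint8); im[:,:390]=a; im[:330,390:790]=b[:330,:400]
cv2.imwrite("pics/f.png",im); print(cv2.absdiff(a,o).mean())
```

```text
[29, 22, 30, 29, 25, 31, 29, 26, 27, 29, 24, 30, 26, 23, 30, 18, 27, 27, 30, 29, 26, 30, 29, 31, 29, 29, 26, 24, 26, 28, 31, 30, 28, 28, 27, 27, 7, 13, 5, 3, 7]
10.693863247863248
```

View pics/f.png

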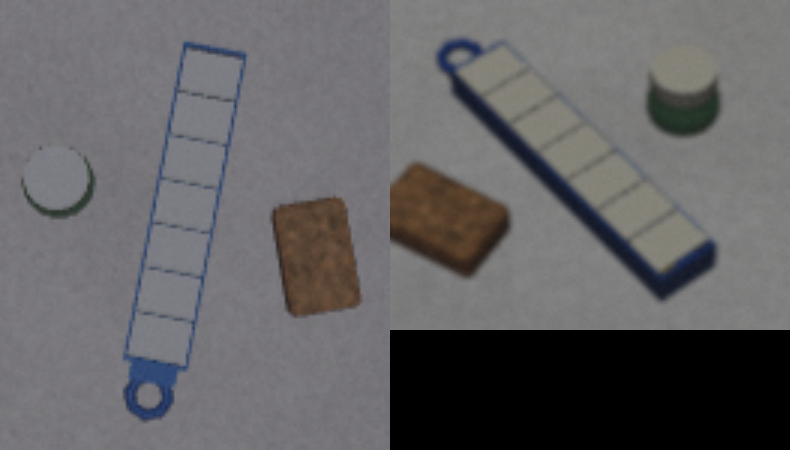

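All seven lids are flat at about 27 mm. The box, jar and soap have not moved: the box's corners are at (184,43) and (124,358) in the left panel, the same as in the first picture. The hand is clear.

```bash
python3 -c "
from bench import r
print(r.hand_in())"
```

```text
the job is handed in; nothing more can be done
None
```

All seven lids were pressed shut in order from the ring end to the plain end, at about 6 N or less in the readings after each press. The organiser, jar and soap stayed where they were, the hand finished clear, and the job was handed in at about 14 s.

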